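Pack the reagent kit tray, leave the bench's own bottles

ROBOT

A 7-joint arm with a two-finger parallel gripper is mounted at the origin on the work surface. World frame = base frame: x ahead of the robot, y to its left, z up, the work surface at z = 0. Lengths are in mm, angles in rad, forces in N, time in s.
With the tool pointing down it reaches from about 425 to 875 mm from the base axis. Payload 4.7 kg.
Tool frame: the origin (TCP) lies midway between the tips of the shut fingers; the grasp point (between the pads) lies 19 mm behind it; z points along the fingers, y is the line along which they close (so a half turn about z gives the same grasp; the last joint's range is limited). The gripper opens to 85 mm and grips with 20 to 120 N. Pads are 22 mm wide; open, the fingers measure 114 mm over their backs; the gripper's body (76 mm by 85 mm) begins 54 mm behind the grasp point. The pads swing forward as they close: fully open they stand 13 mm farther back than shut.
Start: joints at [-1.213, 0.321, -0.07, 1.45, 0.023, 1.371, -0.057], TCP at [219.121, 611.973, 231.349] pointing down, gripper open.
Joint ranges: [-2.86, 2.86], [-0.3, 2.09], [-1.38, 1.24], [0.06, 2.45], [-1.56, 4.7], [0.09, 2.05], [-2.69, 2.69]. Speed limits (rad/s): [2.57, 2.57, 3.14, 3.14, 3.14, 3.14, 3.14].

INTERFACE

Orientations are given as a unit quaternion [w, x, y, z].
In Python, from station import manip gives the robot as it stands. Calls block until the motion is done:
- manip.goto(position, orientation): joint-space move of the TCP to a pose.
- manip.movel(position, vel=150, orientation=None): straight line of the TCP; orientation=None keeps the orientation; vel is the mean speed in mm/s.
- manip.move_joints(angles): joint-space move.
- manip.grip(opening, effort=None): opening from 0.0 (shut) to 1.0 (fully open); effort is the grip in N (None keeps the last); returns when the fingers have stopped.
- manip.dwell(seconds).
- manip.solve_ik(position, orientation): joint angles nearest the present ones, or None.
- manip.read_camera(name): name is "scene" or "top" or "wrist"; returns the picture (384x512x3 uint8, red, green, blue); there is no depth.
- manip.get_calibration(name): a dict with "vertical_fov" (degrees; the focal length in pixels is half the picture's height over the tangent of half this angle, whatever the lens; pixels are square), "cx", "cy" (the principal point, pixels), "world_to_cam" (4x4, takes a point from world to camera coordinates). Camera axes: x right, y down, z forward; pixel columns grow to the right and rows downward; lengths in mm; the calibration is good to about 2 mm. The wrist camera is an equidistant fisheye: a pixel r from the principal point sees the ray r / f radians off the axis. A picture is of the moment at which its call begins: read the wrist's pose just before it. get_calibration takes no time and is no camera call; for the wrist camera it gives the pose at the moment of the call.
A pose or a line that the arm cannot do raises manip.IKError and nothing moves.
- manip.job_done(): hands the job in; it is judged then, once.
Readings, each from a call of its own:
- manip.read_time_s(): time.
- manip.read_joint_positions(): joint angles.
- manip.read_qd(): joint speeds.
- manip.read_joint_efforts(): joint torques, N m.
- manip.read_position(): TCP position.
- manip.read_orientation(): TCP orientation.
- manip.read_ft_force(): force on the tool from outside, world axes, zero at the start.
- manip.read_ft_torque(): the same for the moment, N m.
- manip.read_width(): opening from 0.0 (shut) to 1.0 (fully open).
- manip.read_grip_force(): force on a finger pad.
Only numpy, scipy, OpenCV 4.12 (cv2) and the standard library are available. Lean on these libraries where they do the work, as an engineer would, in place of code of your own. Each camera call takes 0.05 s, during which the arm holds its last target. There are 200 camera calls.

TASK

Lesson is over: pack the reagent kit back in its tray by standing the large, the medium and the small white-capped amber bottle and the square white jar upright in the tray wells shaped for them, each right down on the floor of its own well. They hold chemicals, so set them down gently, never dropping one or knocking one over. The amber dropper bottle with the rubber teat and the round white jar belong to the bench: leave them standing where they are.

Things in the scene. Friction and masses are not known exactly. Their poses are not given: they have to be found in the camera images.
- bottle_large: Large amber glass bottle, round body 64 mm diameter up to 70 mm high, sloping shoulder to 87 mm, thin neck, white screw cap 34 mm diameter from 100 to 122 mm above the underside; about 0.3 kg. Free, stands upright on the bench at the start; origin at the centre of its underside, z up along its axis. Belongs in insert_large
- bottle_medium: Medium amber glass bottle, round body 48 mm diameter up to 60 mm high, shoulder to 72 mm, thin neck, white screw cap 26 mm diameter from 84 to 105 mm; about 0.15 kg. Free, stands upright on the bench at the start; origin at the centre of its underside, z up along its axis. Belongs in insert_medium
- bottle_small: Small amber glass bottle, round body 34 mm diameter up to 40 mm high, shoulder to 47 mm, thin neck, white screw cap 22 mm diameter from 58 to 78 mm; about 0.06 kg. Free, stands upright on the bench at the start; origin at the centre of its underside, z up along its axis. Belongs in insert_small
- jar_square: White plastic jar with a square body 50 x 50 mm, 52 mm high (x and y across its flat sides), neck 36 mm diameter to 66 mm, round white lid 40 mm diameter from 66 to 84 mm; about 0.14 kg. Free, stands upright on the bench at the start; origin at the centre of its underside, z up along its axis. Belongs in insert_square, its sides turned parallel to the well's
- insert_large: Tray insert with the largest round well, 78 mm diameter, for the large bottle. Block 93 x 93 x 35 mm, dark, fixed. Origin at the centre of its underside, 5 mm above the bench; x, y along its sides, z up. Well centred on it, 25 mm deep, 2 mm chamfer, white floor 10 mm above the origin. The four inserts fill a fixed grey tray (200 mm square, rim 45 mm high) two by two, 94 mm apart, in any arrangement
- insert_medium: Tray insert with the middle-sized round well, 62 mm diameter, for the medium bottle; otherwise as insert_large
- insert_small: Tray insert with the smallest round well, 47 mm diameter, for the small bottle; otherwise as insert_large
- insert_square: Tray insert with a square well, 64 x 64 mm with sides along its x and y, for the square jar; otherwise as insert_large
- bottle_dropper: Look-alike that stays: amber bottle with the medium bottle's body (48 mm), but topped by a black collar and a dark rubber dropper teat instead of a white cap, 128 mm high; free, origin at the centre of its underside
- jar_round: Look-alike that stays: white plastic jar with the same lid as the square jar but a round body 54 mm diameter, 84 mm high in all; free, origin at the centre of its underside
Things that resemble listed ones, but are neither listed nor needed, are in the scene too. Leave any turquoise or yellow look-alike of the bottle_dropper alone.

How it is judged:
By the outcome, as a careful person would: the job done as asked, in the order asked, and still so for the second after the job is handed in, with the robot touching nothing.
It also fails if it takes over 128 s, if anything falls off the work surface, if the arm or the gripper's body presses on something with over 40 N, if the wrist force passes 120 N, or if a joint passes its speed limit or range.

## Working session

There is one attempt and no reset: what is moved stays moved. The work goes in short steps, each a Python script; the robot and the scene stay as the last script left them, time stands still between calls to the robot, and variables do not carry over. Pictures are saved under pics/ and viewed, at most 14 in all, crops included, and the job is handed in when it is done.

```bash
mkdir -p pics; ls; python3 - <<'E'
from station import manip
import cv2
for n in ("scene","top"):
    im=manip.read_camera(n); cv2.imwrite(f"pics/{n}0.png",cv2.resize(im[:,:,::-1],(800,600),interpolation=cv2.INTER_CUBIC))
    cv2.imwrite(f"pics/raw_{n}0.png",im[:,:,::-1])
    print(n,manip.get_calibration(n))
print(manip.read_orientation(),manip.read_time_s())
E
```

```text
pics
scene {'vertical_fov': 49.60318570276091, 'cx': 248.71273148475095, 'cy': 195.06025321124477, 'world_to_cam': array([[ 3.12366248e-01,  9.49940005e-01,  6.42759252e-03,
        -1.30716793e+02],
       [ 7.40216619e-01, -2.39151515e-01, -6.28399483e-01,
        -4.44478807e+02],
       [-5.95404639e-01,  2.01048599e-01, -7.77864240e-01,
         1.41709918e+03],
       [ 0.00000000e+00,  0.00000000e+00,  0.00000000e+00,
         1.00000000e+00]])}
top {'vertical_fov': 49.14452945689782, 'cx': 245.924930919089, 'cy': 190.2001398071899, 'world_to_cam': array([[-6.05089679e-04, -9.99854148e-01,  1.70679761e-02,
        -6.94496612e+01],
       [-9.88156909e-01, -2.02117052e-03, -1.53433498e-01,
         5.96035780e+02],
       [ 1.53445616e-01, -1.69586795e-02, -9.88011562e-01,
         7.97694019e+02],
       [ 0.00000000e+00,  0.00000000e+00,  0.00000000e+00,
         1.00000000e+00]])}
[-9.81000266e-05  1.71043361e-01  9.85263116e-01 -8.66423252e-04] 0.1
```

View pics/scene0.png

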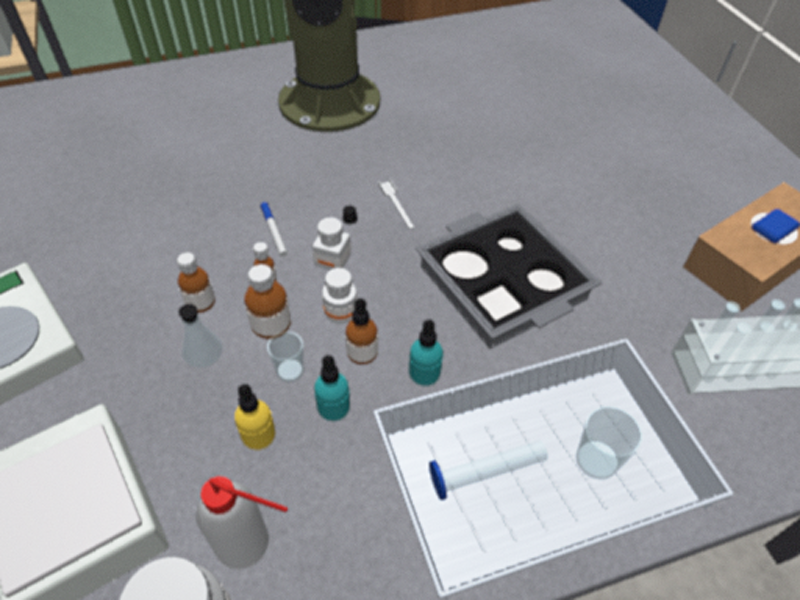

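View pics/top0.png

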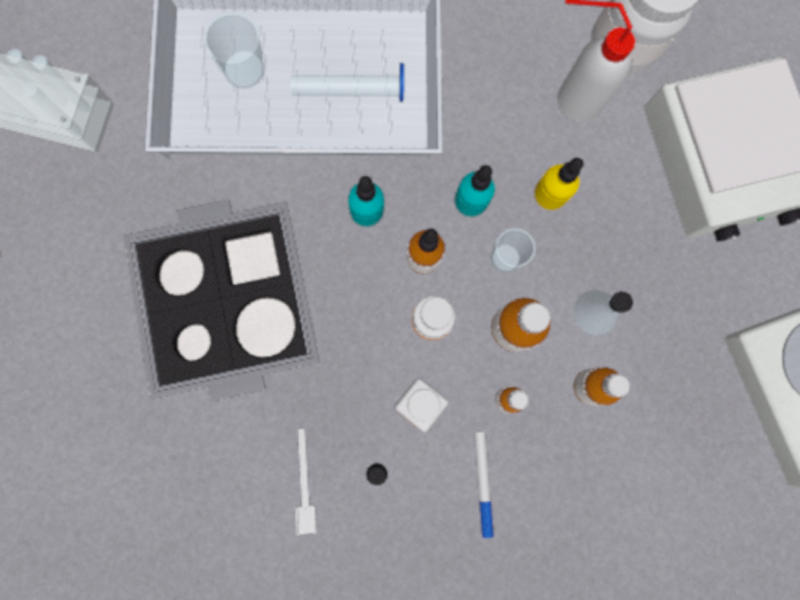

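The scene shows these items (800x600 top-view pixels):
- **White-capped amber bottles:** large (535,317), medium (617,386) and small (517,400).
- **Square white jar:** (423,405), a square body turned about 45°.
- **Stay put:** the round jar (435,317), the amber dropper with the black teat (428,240), and the turquoise and yellow droppers.
- **Wells:** medium (181,272), square (252,258), small (193,342) and large (265,327).

Next I'll measure.

```bash
cat > h.py <<'E'
import numpy as np, cv2
from scipy.optimize import minimize
from station import manip
def proj(P,c,fish=False):
    P=np.atleast_2d(P).astype(float); M=c["world_to_cam"]; q=P@M[:3,:3].T+M[:3,3]
    f=192/np.tan(np.radians(c["vertical_fov"]/2))
    if fish:
        r=np.hypot(q[:,0],q[:,1])+1e-9; s=f*np.arctan2(r,q[:,2])/r
    else: s=f/q[:,2]
    return np.c_[c["cx"]+q[:,0]*s,c["cy"]+q[:,1]*s]
def unproj(uv,z,c,fish=False):
    f=192/np.tan(np.radians(c["vertical_fov"]/2)); d=(np.array(uv,float)-[c["cx"],c["cy"]])/f
    if fish:
        r=np.linalg.norm(d)+1e-9; v=np.r_[d/r*np.sin(r),np.cos(r)]
    else: v=np.r_[d,1]
    M=c["world_to_cam"]; R=M[:3,:3]; o=-R.T@M[:3,3]; v=R.T@v
    return o+v*(z-o[2])/v[2]
def white(im):
    h=cv2.cvtColor(im,cv2.COLOR_RGB2HSV); return ((h[...,1]<45)&(h[...,2]>165)).astype(np.uint8)
def blob(mask,uv,maxr):
    n,l,s,ce=cv2.connectedComponentsWithStats(mask); 
    k=[i for i in range(1,n) if s[i,4]>20]; d=[np.hypot(*(ce[i]-uv)) for i in k]; j=int(np.argmin(d)); return ce[k[j]],s[k[j]],(l==k[j])
def circ(x,y,r,z): t=np.linspace(0,2*np.pi,48,endpoint=False); return np.c_[x+r*np.cos(t),y+r*np.sin(t),0*t+z]
def square(x,y,a,h,z):
    p=np.array([[-h,-h],[h,-h],[h,h],[-h,h]])@np.array([[np.cos(a),np.sin(a)],[-np.sin(a),np.cos(a)]]); return np.c_[p+[x,y],np.full(4,z)]
def down(phi):  # tool z down, tool y axis at angle phi from world x
    from scipy.spatial.transform import Rotation as R
    y=np.array([np.cos(phi),np.sin(phi),0]); z=np.array([0,0,-1.]); x=np.cross(y,z)
    q=R.from_matrix(np.c_[x,y,z]).as_quat(); return [q[3],q[0],q[1],q[2]]
E
python3 - <<'E'
from h import *
im=cv2.imread("pics/raw_top0.png")[:,:,::-1]; c=manip.get_calibration("top"); S=1.5625
W=white(im)
# tray
ce={k:unproj(np.array(v)/S,15,c)[:2] for k,v in dict(m=(181,272),q=(252,258),s=(193,342),l=(265,327)).items()}
ctr=np.mean(list(ce.values()),0); v=ce["m"]-ce["s"]; v=v+ce["q"]-ce["l"]; a0=np.arctan2(v[1],v[0])
off=dict(m=(1,1),q=(1,-1),s=(-1,1),l=(-1,-1))
print({k:v.round() for k,v in ce.items()},ctr,a0)
m=np.zeros_like(W); x,y,w,h=int(125/S),int(205/S),int(190/S),int(185/S)
m[y:y+h,x:x+w]=W[y:y+h,x:x+w]
def cents(p):
    u=np.array([np.cos(p[2]),np.sin(p[2])]); n=np.array([-u[1],u[0]])
    return {k:p[:2]+47*(o[0]*u+o[1]*n) for k,o in off.items()}
U=8
def render(p):
    out=np.zeros((h*U,w*U),np.uint8)
    for k,C in cents(p).items():
        A=[]
        for z in (15,38):
            P=square(*C,p[2],32,z) if k=="q" else circ(*C,dict(m=31,s=23.5,l=39)[k],z)
            t=np.zeros_like(out); cv2.fillPoly(t,[((proj(P,c)-[x-.5,y-.5])*U).astype(np.int32)],1); A.append(t)
        out|=A[0]&A[1]
    return out
M=cv2.resize(m[y:y+h,x:x+w],None,fx=U,fy=U,interpolation=cv2.INTER_NEAREST)
f=lambda p:(render(p)!=M).sum()/(M.sum())
r=minimize(f,[*ctr,a0],method="Nelder-Mead",options=dict(initial_simplex=[[*ctr,a0],[ctr[0]+6,ctr[1],a0],[ctr[0],ctr[1]+6,a0],[*ctr,a0+.08]]))
print("tray",r.x.round(3),r.fun,{k:v.round(1) for k,v in cents(r.x).items()})
# caps
sc=cv2.imread("pics/raw_scene0.png")[:,:,::-1]; cs=manip.get_calibration("scene"); Ws=white(sc)
for k,uv,us,z in [("L",(535,317),(261,275),111),("M",(617,386),(188,262),94.5),("S",(517,400),(261,250),68)]:
    for ii,(w_,u,cc) in enumerate(((W,uv,c),(Ws,us,cs))):
        b,s,_=blob(w_,np.array(u)/S,10); p=unproj(b,z,cc); print(k,b.round(1),s[2:],p.round(1))
b,s,l=blob(W,np.array((423,405))/S,10); cn=cv2.findContours(l.astype(np.uint8),0,2)[0][0]; print("jar",b,s,cv2.minAreaRect(cn),unproj(b,60,c))
E
```

```text
{'m': array([635., 202.]), 'q': array([654., 108.]), 's': array([541., 182.]), 'l': array([561.,  88.])} [597.50752017 145.08690541] 0.21106901102797296
tray [5.96380e+02 1.42813e+02 2.14000e-01] 0.034461744553759666 {'m': array([632.3, 198.7]), 'q': array([652.3, 106.9]), 's': array([540.5, 178.7]), 'l': array([560.5,  86.9])}
L [342.8 202.7] [ 19  19 280] [ 562.9 -247.6  111. ]
L [165.7 174.3] [ 16  12 136] [ 551.2 -244.9  111. ]
M [396.1 246.4] [ 15  15 171] [ 482.9 -348.6   94.5]
M [118.4 164.8] [12  9 82] [ 471.3 -345.9   94.5]
S [332.5 255.7] [ 13  12 124] [ 465.9 -234.7   68. ]
S [166.  157.2] [ 9  7 52] [ 454.3 -231.8   68. ]
jar [269.75419847 259.53282443] [253 243  34  35 655] ((269.67071533203125, 259.53662109375), (25.456321716308594, 25.92484474182129), 38.65980529785156) [ 458.62766067 -114.72869506   60.        ]
```

```bash
python3 - <<'E'
from h import *
c=manip.get_calibration("top"); cs=manip.get_calibration("scene")
for k,b,s,z in [("L",(342.8,202.7),(165.7,174.3),122),("M",(396.1,246.4),(118.4,164.8),105),("S",(332.5,255.7),(166,157.2),78)]:
    print(k,[[unproj(b,zz,c).round(1)[:2],unproj(s,zz,cs).round(1)[:2]] for zz in (z-3,z)])
manip.grip(0.62,50)
manip.goto([520,-250,300],down(0)); 
cw=manip.get_calibration("wrist"); im=manip.read_camera("wrist"); np.save("w1.npy",cw,allow_pickle=True)
cv2.imwrite("pics/raw_w1.png",im[:,:,::-1]);cv2.imwrite("pics/w1.png",cv2.resize(im[:,:,::-1],(800,600),interpolation=cv2.INTER_CUBIC))
print(cw,manip.read_joint_positions(),manip.read_time_s())
E
```

```text
L [[array([ 562. , -245.6]), array([ 558.7, -245.2])], [array([ 561.6, -244.8]), array([ 561.5, -245.2])]]
M [[array([ 482.8, -345.9]), array([ 478.8, -345.2])], [array([ 482.8, -344.8]), array([ 481.9, -344.8])]]
S [[array([ 465.9, -233.2]), array([ 461.5, -232. ])], [array([ 465.9, -232.6]), array([ 464.5, -232.2])]]
{'vertical_fov': 65.70646984690485, 'cx': 256.0110960839419, 'cy': 193.3978789501204, 'world_to_cam': array([[ 9.99996662e-01,  2.29734615e-03, -1.18265587e-03,
        -5.20489369e+02],
       [ 2.54620809e-03, -9.54016292e-01,  2.99743942e-01,
        -2.98195323e+02],
       [-4.39657373e-04, -2.99745953e-01, -9.54018957e-01,
         3.70023234e+02],
       [ 0.00000000e+00,  0.00000000e+00,  0.00000000e+00,
         1.00000000e+00]])} [-0.27615018  0.16497032  0.77293964  1.55512744 -0.11557209  1.468786
  0.5033952 ] 3.775
```

View pics/w1.png

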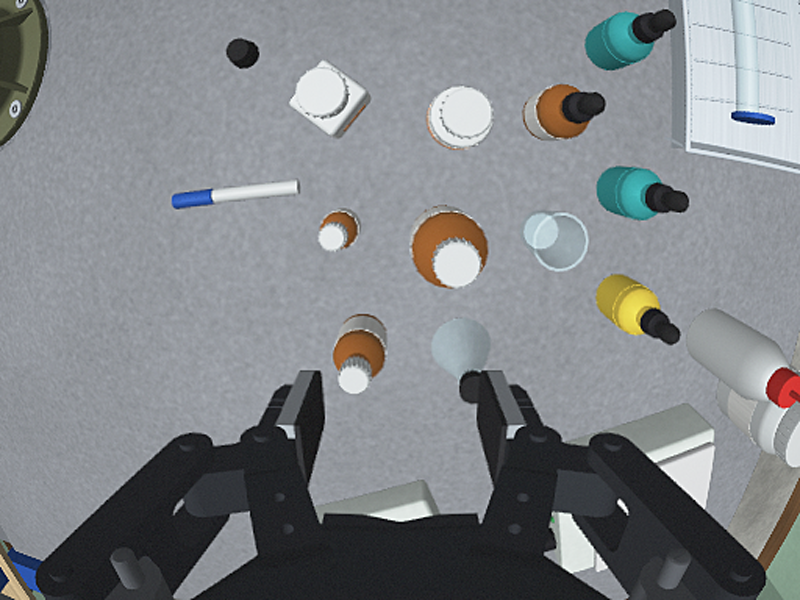

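The wrist view agrees with the top view. The white-capped amber bottles are at (457,263) large, (353,378) medium and (333,236) small. The square-bodied jar is at (322,90) and the round one at (465,112). The amber bottle at (585,104) has a black teat, so it stays. I'll fit the jar's pose and check everything in one overlaid crop.

```bash
python3 - <<'E'
from h import *
t=cv2.imread("pics/raw_top0.png")[:,:,::-1]; w=cv2.imread("pics/raw_w1.png")[:,:,::-1]; S=1.5625
ct=manip.get_calibration("top"); cw=np.load("w1.npy",allow_pickle=True).item()
for k,u,z in (("L",(457,263),122),("M",(353,378),105),("S",(333,236),78)):
    b,s,_=blob(white(w),np.array(u)/S,9); print(k,s,unproj(b,z,cw,True).round(1))
views=[(white(t),ct,False,(423,405)),(white(w),cw,True,(328,98))]
mm=[]
for m,c,f,u in views:
    x,y=(np.array(u)/S).astype(int)-28; x=max(x,0);y=max(y,0); mm.append((cv2.resize(m[y:y+56,x:x+56],None,fx=6,fy=6,interpolation=0),x,y,c,f))
def cost(p,i):
    M,x,y,c,f=mm[i]; o=np.zeros_like(M)
    for a,b in ((square(*p,25,0),square(*p,25,52)),(circ(p[0],p[1],20,66),circ(p[0],p[1],20,84))):
        q=((proj(np.r_[a,b],c,f)-[x-.5,y-.5])*6).astype(np.int32); cv2.fillPoly(o,[cv2.convexHull(q)],1)
    return (o!=M).sum()/M.sum()
for a0 in (.4,.9):
  for sel in ((0,),(1,),(0,1)):
    p0=np.array([458,-115,a0]); r=minimize(lambda p:sum(cost(p,i) for i in sel),p0,method="Nelder-Mead",options=dict(initial_simplex=[p0,p0+[6,0,0],p0+[0,6,0],p0+[0,0,.25]])); print(sel,r.x.round(3),round(r.fun,3))
p=r.x
d=w.copy()[:,:,::-1]; d=cv2.resize(d,None,fx=2.4,fy=2.4,interpolation=2)
dr=lambda P:cv2.polylines(d,[(proj(P,cw,True)*2.4+.7).astype(np.int32)],True,(0,255,0),1)
dr(square(*p,25,52));dr(circ(p[0],p[1],20,84))
for x,y,r,z,R in((561.5,-245,17,122,32),(482.5,-345,13,105,24),(465.3,-232.5,11,78,17)): dr(circ(x,y,r,z));dr(circ(x,y,R,0))
cv2.imwrite("pics/crop1.png",d[50:630,400:820])
E
```

```text
L [ 277  150   54   48 1034] [ 567.  -247.3  122. ]
M [216 233  24  19 288] [ 483.3 -343.8  105. ]
S [203 143  18  19 244] [ 465.7 -232.6   78. ]
(0,) [ 458.559 -116.059    0.88 ] 0.087
(1,) [ 460.05  -116.903    0.865] 0.377
(0, 1) [ 458.384 -115.846    0.875] 0.473
(0,) [ 458.487 -115.821    0.895] 0.086
(1,) [ 460.045 -116.807    0.896] 0.38
(0, 1) [ 458.804 -115.572    0.885] 0.474
```

View pics/crop1.png

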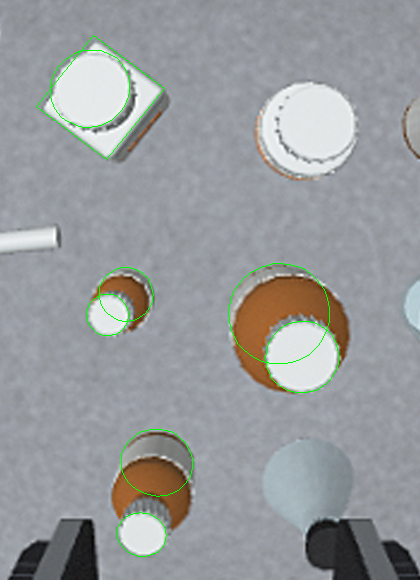

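All outlines land on their objects, so I'll start with the large bottle.

```bash
cat > pp.py <<'E'
from h import *
def pick(x,y,tz,phi,op,eff,H=300):
    manip.grip(op,eff); manip.goto([x,y,H],down(phi))
    manip.movel([x,y,tz+45],250); manip.movel([x,y,tz],80)
    f0=manip.read_ft_force(); manip.grip(0.0,eff); print("width mm",manip.read_width()*85,"force",manip.read_grip_force(),f0.round(1) if hasattr(f0,'round') else f0)
    manip.movel([x,y,tz+30],60); manip.movel([x,y,H],250); print("held",manip.read_width()*85,np.round(manip.read_ft_force(),1))
def place(x,y,tz,phi,op,H=300):
    manip.goto([x,y,H],down(phi)); manip.movel([x,y,tz+50],250); manip.movel([x,y,tz+18],100); manip.movel([x,y,tz+5],40)
    manip.dwell(.2); f0=np.array(manip.read_ft_force()); z=tz+5
    while z>tz-4:
        z-=.7; manip.movel([x,y,z],20); d=np.array(manip.read_ft_force())-f0
        if d[2]>2.5 or np.hypot(*d[:2])>6: break
    print("placed at dz",z-tz,d.round(1),"xy err",np.round(np.array(manip.read_position())-[x,y,z],1))
def release(x,y,z,op,H=300):
    manip.grip(op); manip.movel([x,y,z+30],60); manip.movel([x,y,H],300)
E
python3 - <<'E'
from pp import *
pick(561.5,-245,91,0,.62,60)
T=(560.5,86.9); place(*T,106,0.214,.62)
p=manip.read_position(); print(manip.read_time_s(),manip.read_width()*85)
cv2.imwrite("pics/s1.png",cv2.resize(manip.read_camera("scene")[60:330,100:450,::-1],None,fx=2.2,fy=2.2,interpolation=2))
E
```

```text
width mm 31.84996070288018 force 59.76255830959417 [ 0.2 -0.5  0.3]
held 31.953062145844417 [ 0.5  0.2 -4.2]
placed at dz 0.0999999999999801 [-2.5 -1.7  8.3] xy err [0.2 0.  0.7]
12.5167 32.035864254282835
```

View pics/s1.png

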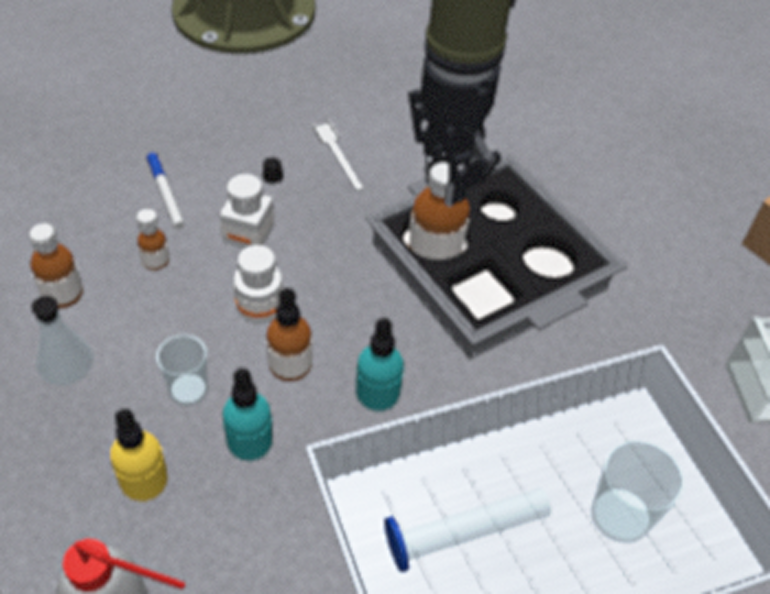

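The large bottle stands in its round well, with floor contact at exactly the expected height. I'll release it and go on to the medium bottle.

```bash
python3 - <<'E'
from pp import *
p=manip.read_position(); release(p[0],p[1],p[2],.62)
pick(482.6,-344.8,74.5,0,.6,50)
place(632.3,198.7,89.5,.214,.55)
print(manip.read_time_s())
cv2.imwrite("pics/s2.png",cv2.resize(manip.read_camera("top")[110:290,60:300,::-1],None,fx=3,fy=3,interpolation=2))
E
```

```text
width mm 24.285554555025172 force 49.09089738037437 [ 0.4 -0.3 -0.1]
held 24.123159260891505 [ 0.5  0.3 -2.3]
placed at dz 0.0999999999999801 [-1.  -0.3  5.4] xy err [ 0.2 -0.   0.7]
25.3167
```

View pics/s2.png

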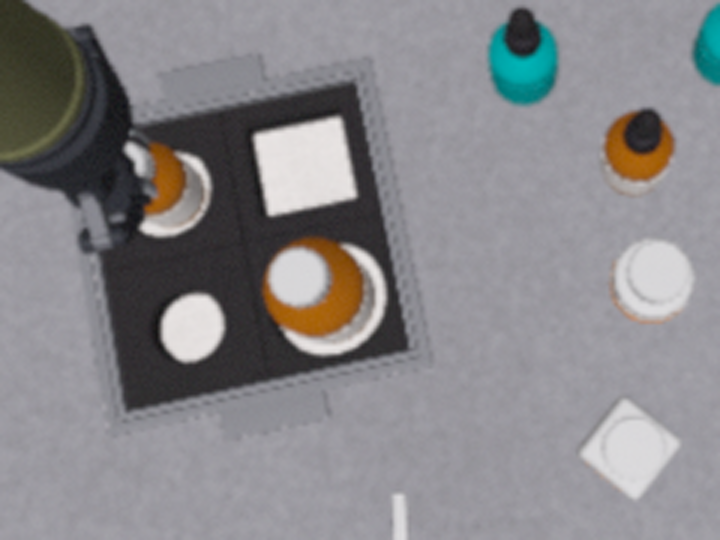

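The large bottle stands upright and released in its well, and the medium is down in its own. Next is the small bottle.

```bash
python3 - <<'E'
from pp import *
p=manip.read_position(); release(p[0],p[1],p[2],.55)
pick(465.4,-232.5,48.5,0,.55,40)
place(540.5,178.7,63.5,-.571,.5)
p=manip.read_position(); release(p[0],p[1],p[2],.5)
g=0.3
pick(459,-116,55.5,g,.75,50)
place(652.3,106.9,70.5,g-(.88-.214),.72)
print(manip.read_time_s(),manip.read_joint_positions())
cv2.imwrite("pics/s3.png",cv2.resize(manip.read_camera("scene")[60:330,100:450,::-1],None,fx=2.2,fy=2.2,interpolation=2))
E
```

```text
width mm 20.202714095969 force 39.18156717438251 [0.1 0.3 0.7]
held 20.182026071538726 [-0.6  0.8 -0.4]
placed at dz 0.0999999999999801 [-0.   0.2  5.1] xy err [0.2 0.1 0.5]
width mm 37.99935010885297 force 50.13586313347332 [-0.5 -0.7  0.4]
held 37.51647058059615 [ 0.1 -0.2 -1.7]
placed at dz 0.0999999999999801 [-0.4  0.2  6.7] xy err [0.2 0.2 0.8]
50.0083 [-0.78675069  0.56911081  0.78758491  1.62049262 -0.43535519  1.13533218
 -0.25683542]
```

View pics/s3.png

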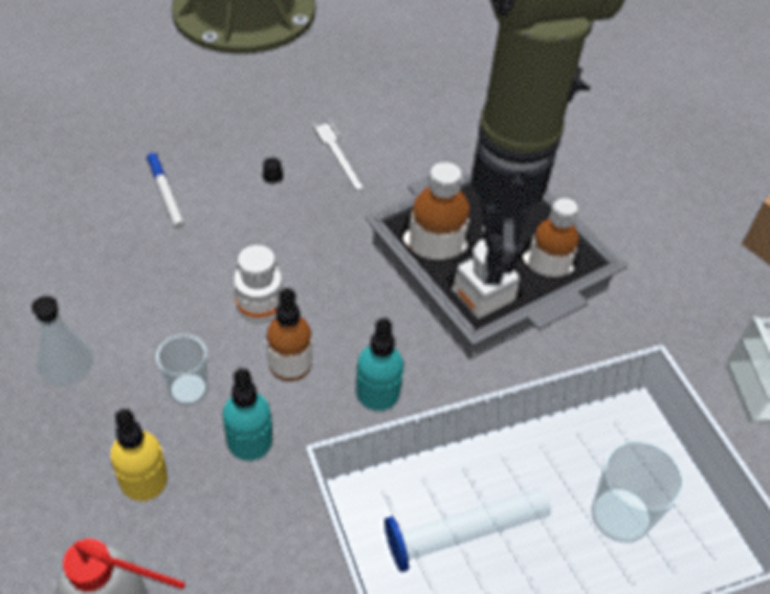

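The jar is square in its well and on the floor. I'll release it, retreat and check from above.

```bash
python3 - <<'E'
from pp import *
p=manip.read_position(); release(p[0],p[1],p[2],.7)
manip.goto([500,-200,320],down(0))
print(manip.read_time_s())
t=manip.read_camera("top")[110:290,60:300,::-1]
cv2.imwrite("pics/s4.png",cv2.resize(t,None,fx=3,fy=3,interpolation=2))
E
```

```text
53.1667
```

View pics/s4.png

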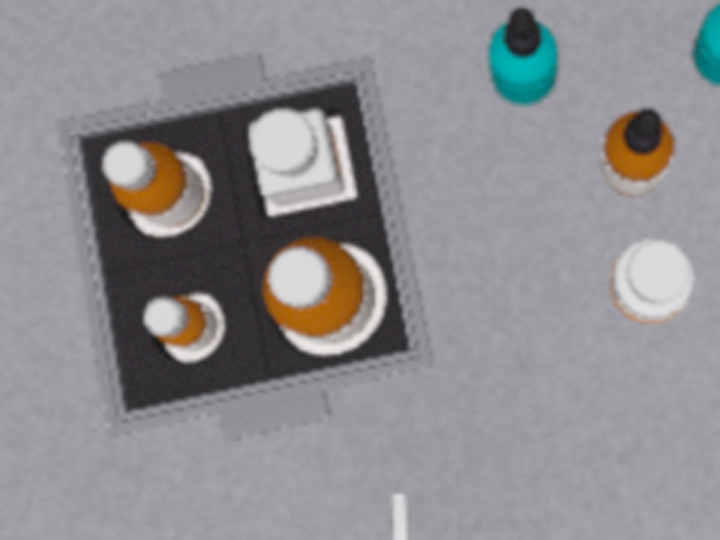

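All four stand upright in their own wells, the jar's sides are parallel to its well, and the dropper bottle and round jar haven't moved.

```bash
python3 -c "
from station import manip
print(manip.job_done())"
```

```text
the job is handed in; nothing more can be done
None
```

The job is handed in: all three white-capped bottles and the square jar stand upright on the floors of their own wells, and the dropper bottle and round jar were left where they stood.

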